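Swing out the folding crank and wind the flask press tight

TASK

Clamp the denture flask in the bench press: swing the handwheel's folded crank out and down until its catch snaps and holds it, then use it to wind the wheel clockwise (seen from above) until the plate has squeezed its springs fully together on the flask and the wheel comes up hard. Leave the crank out and latched, let go, and do not disturb the models, the spatula or the bowl lying about.

Things in the scene. Friction and masses are not known exactly. Their poses are not given: they have to be found in the camera images.
- press: Grey two-column denture flask press, fixed. Origin: centre of the underside of its 130 x 182 x 18 mm base; z up. Handwheel and spindle turn on the vertical line through the origin. Crosshead top 160 mm above the worktop, columns at its y = +-72 mm. Under the wheel a lock collar (radius 45, top at 188 mm) has one slot, on the side of the press's -x
- handwheel (a joint): Turn of the steel handwheel (rim radius 62), rad; grows clockwise seen from above; 1 turn lowers the plate 16 mm. Starts near 0, locked (0.04 rad play) by the upright crank's tail in the collar's slot until the crank is within 15 deg of fully out. Takes 0.35 N m (4 N at the knob), up to 0.6 N m (6 to 7 N) as the springs close, then a hard stop; stays where it is left
- crank (a joint): Swing of the crank about its level hinge pin on the wheel, rad: 0 = folded (arm upright, knob level, pointing inwards), 1.571 = fully out (arm level, knob upright). A light spring folds it back if let go. From 1.2 rad a sprung catch resists (about 0.6 N m, 10 N at the knob's end); at 1.55 rad it snaps over and holds the crank out
- crank_hinge (a point): Middle of the crank's hinge pin, 36 mm from the wheel's axis, 196 mm above the worktop. Turns with the crank: its z axis points from the hinge along the arm to the knob
- wheel_centre (a point): Point on the wheel's vertical axis at the hinge pin's height, 196 mm above the worktop. Turns with the wheel: z up, x level from the axis to the crank's hinge, which is the side the crank swings out to
- knob_end (a point): Centre of the end face of the crank's black knob (49 mm long, radius 11). Folded: 59 mm above the hinge, 62 mm inwards of it (26 mm past the wheel's axis), face looking inwards. Out: 59 mm outwards of the hinge (95 mm from the axis), 62 mm above it, face looking up. Pushing on this face, first level, at last straight down, swings the crank out. Arm when out: top 208 mm above the worktop
- plate (a joint): Squeeze of the springs between spindle and pressure plate, m: 0 = not loaded, 0.006 = fully squeezed (hard stop); 11 N at first touch, 95 N at the end
- plate_face (a point): Centre of the underside of the 76 x 70 mm steel pressure plate; 98 mm above the worktop at the start
- flask_top (a point): Centre of the top of the aluminium denture flask (88 x 82 x 50 mm, fixed on the press's round table whose height differs from time to time); 6 to 18 mm below the plate at the start
- stone_model_a: White stone jaw model, 60 x 71 x 30 mm, origin at the centre of its underside; loose, to the right of the press; leave alone
- stone_model_b: Yellowish stone jaw model, 56 x 65 x 44 mm, origin at the centre of its underside; loose, to the right; leave alone
- plaster_spatula: Plaster spatula with a wooden handle, 216 mm long, lying flat, origin at its middle; loose, to the left of the press; leave alone
- dust_bowl: Small white bowl, 48 mm across, 30 mm high, origin at the centre of its underside; loose, to the left; leave alone

How it is judged:
By the outcome, as a careful person would: the job done as asked, in the order asked, and still so for the second after the job is handed in, with the robot touching nothing.
It also fails if it takes over 70 s, if anything falls off the work surface, if the arm or the gripper's body presses on something with over 40 N, if the wrist force passes 120 N, or if a joint passes its speed limit or range.

ROBOT

A 6-joint arm with a two-finger parallel gripper is mounted at the origin on a cart in front of the work surface, level with it; the furniture and walls round the work are solid. World frame = base frame: x ahead of the robot, y to its left, z up, the work surface at z = 0. Lengths are in m, angles in rad, forces in N, time in s.
With the tool pointing down it reaches from about 0.3 to 0.875 m from the base axis. Payload 4.2 kg.
Tool frame: the origin (TCP) lies at the very end of the fingers, on their centre line; the grasp point (between the pads) lies 19 mm behind it; z points along the fingers, y is the line along which they close (so a half turn about z gives the same grasp; the last joint's range is limited). The gripper opens to 85 mm and grips with 20 to 120 N. Pads are 22 mm wide; open, the fingers measure 114 mm over their backs; the gripper's body (76 mm by 85 mm) begins 54 mm behind the grasp point. The pads swing forward as they close: fully open they stand 13 mm farther back than shut.
Start: joints at [1.24, 0.32, 1.565, -0, 1.257, -0.02], TCP at [0.176, 0.547, 0.231] pointing down, gripper open.
Joint ranges: [-3.11, 3.11], [-0.84, 2.01], [0.21, 2.61], [-1.34, 4.49], [0.05, 2.63], [-2.56, 2.56]. Speed limits (rad/s): [2.57, 2.57, 3.14, 3.14, 3.14, 3.14].

INTERFACE

Orientations are given as a unit quaternion [x, y, z, w].
In Python, from bench import get_obs, vision, job gives the robot as it stands.
- The arm moves only by the tool carry_out, never from a script. Its argument "motion" is a list of rows, each a list of 3 entries, a list of its own where there are three numbers: the turn, a rotation vector about the tool's x, y, z in degrees, then the shift along the tool's x, y, z in mm, then the closure, from -1 (fully open) to 1 (shut). A call has 1 to 8 rows; each row shifts and turns the commanded pose from where the row before left it, along the tool's axes as they then stand; what a row does not reach is not made up. A row lasts 1/10 s, in which the tool goes at most 50 mm and 8.59 degrees, less where a joint would pass 70% of its speed; a pose out of reach is approached as far as the arm can. A call is refused whole if a number of a shift passes 50 or a number of a turn 8.59, either way. A call with a gripper value outside its range is refused whole. The fingers move at their own pace and stop on an object; "force" is the grip in N (left out, the last holds). Time passes only in rows, so rows that do not move let the fingers close. It gives the time, the measured TCP pose, the force, the opening and the grip force at its end, in the units of the state.
- get_obs(): the state, without advancing time (a new reading comes with each control period).
- vision.camera(name): name is "scene" or "top" or "wrist"; returns the picture (420x560x3 uint8, red, green, blue); there is no depth.
- vision.calibration(name): a dict with "vfov" (degrees; the focal length in pixels is half the picture's height over the tangent of half this angle, whatever the lens; pixels are square), "cx", "cy" (the principal point, pixels), "camera_from_world" (4x4, takes a point from world to camera coordinates). Camera axes: x right, y down, z forward; pixel columns grow to the right and rows downward; lengths in m; the calibration is good to about 2 mm. A picture is of the moment at which its call begins: read the wrist's pose just before it. calibration takes no time and is no camera call; for the wrist camera it gives the pose at the moment of the call.
- job.job_done(): hands the job in; it is judged then, once.
The state is a dict: "time_s": time; "qpos": joint angles; "joint_velocities": joint speeds; "joint_efforts": joint torques, N m; "position": TCP position; "eef_rot": TCP orientation; "wrist_force": force on the tool from outside, world axes, zero at the start; "wrist_torque": the same for the moment, N m; "opening": opening from 0.0 (shut) to 1.0 (fully open); "finger_force": force on a finger pad.
Only numpy, scipy, OpenCV 4.12 (cv2) and the standard library are available. Lean on these libraries where they do the work, as an engineer would, in place of code of your own. Each camera call takes 0.05 s, during which the arm holds its last target. There are 200 camera calls.

## Working session

There is one attempt and no reset: what is moved stays moved. The work goes in short steps, Python scripts to look and compute and a tool call to move; the robot and the scene stay as the last step left them, time stands still between calls to the robot, and variables do not carry over. Pictures are saved under pics/ and viewed, at most 10 in all, crops included, and the job is handed in when it is done.

Besides the shell and the picture viewer there is one more tool, called after "Call:" as name([rows], argument=value, ...), one row to a line, values as JSON. carry_out: Moves the arm, as the interface text tells. Its arguments: {"type":"object","properties":{"motion":{"type":"array","items":{"type":"array"}},"force":{"type":"number"}},"required":["motion"]}

```bash
mkdir -p pics; ls
python3 - <<'E'
from bench import get_obs, vision
import cv2,numpy as np
o=get_obs(); print(o)
a=[]
for n in("scene","top"):
    c=vision.calibration(n); print(n,c)
    im=vision.camera(n); cv2.imwrite(f"pics/{n}0.png",im[:,:,::-1])
E
```

```text
pics
{'time_s': 0.0, 'qpos': array([ 1.24001853e+00,  3.20294614e-01,  1.56565840e+00,  1.30187476e-05,
        1.25737353e+00, -1.99875190e-02]), 'joint_velocities': array([ 0.00131963,  0.00041948, -0.00106978,  0.00078746, -0.00044907,
       -0.00239442]), 'joint_efforts': array([-1.41673154e-03, -4.15521920e+01, -2.34153074e+01, -1.41863111e-04,
        8.04244046e-03, -1.35297648e-05]), 'position': array([0.17568066, 0.54702148, 0.23048869]), 'eef_rot': array([ 1.54772420e-01,  9.87949769e-01, -8.52563339e-04, -1.57363970e-04]), 'wrist_force': array([ 0.25212192,  0.37103447, -0.49802569]), 'wrist_torque': array([-0.02873201,  0.0062531 ,  0.01300791]), 'finger_force': 0.0, 'opening': 0.9970738996669267}
scene {'vfov': 48.455239354160895, 'cx': 278.82566630668543, 'cy': 213.00614330307909, 'camera_from_world': array([[ 0.48559985, -0.87408611, -0.0128945 , -0.43048397],
       [-0.69802911, -0.37882699, -0.60765572,  0.36909323],
       [ 0.52625864,  0.30407826, -0.79409588,  0.99172399],
       [ 0.        ,  0.        ,  0.        ,  1.        ]])}
top {'vfov': 54.93284368656715, 'cx': 288.61975345687824, 'cy': 212.33871994590083, 'camera_from_world': array([[ 0.01458927, -0.99981775,  0.0123135 , -0.21454391],
       [-0.99284282, -0.01594517, -0.11835913,  0.54434094],
       [ 0.1185339 , -0.0104986 , -0.9928945 ,  1.17886921],
       [ 0.        ,  0.        ,  0.        ,  1.        ]])}
```

View pics/scene0.png

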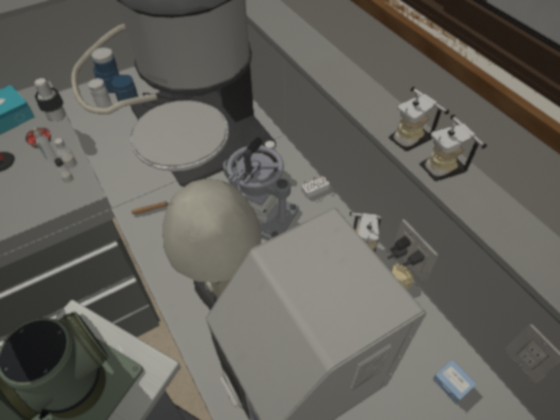

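View pics/top0.png

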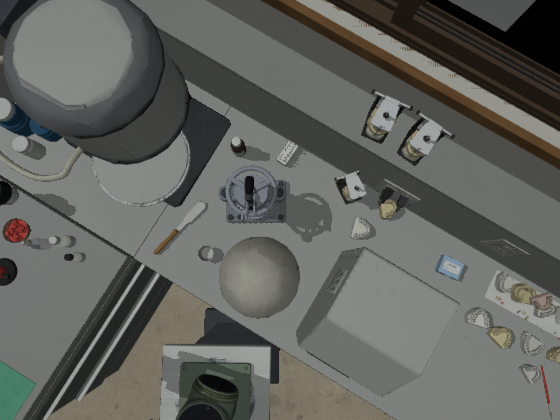

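The scene view shows the press at about (258,190) and in the top view at (250,195). A dome sits at (260,277) and a box at (380,320) in top, both between the robot and the press. I'll zoom in on the press next.

```bash
python3 - <<'E'
import cv2,numpy as np
a=cv2.imread("pics/top0.png")[130:280,185:335]; b=cv2.imread("pics/scene0.png")[120:270,190:340]
f=lambda i:cv2.convertScaleAbs(cv2.resize(i,(400,400),interpolation=cv2.INTER_CUBIC),alpha=1.5)
cv2.imwrite("pics/crop0.png",np.hstack([f(a),f(b)]))
E
cat > h.py <<'E'
import numpy as np,cv2
from bench import get_obs, vision
from scipy.spatial.transform import Rotation as R
def ray(n,uv,c=None):
    c=c or vision.calibration(n); f=210/np.tan(np.radians(c["vfov"]/2)); M=np.array(c["camera_from_world"])
    d=M[:3,:3].T@np.array([(uv[0]-c["cx"])/f,(uv[1]-c["cy"])/f,1]); return -M[:3,:3].T@M[:3,3], d/np.linalg.norm(d)
def onz(n,uv,z):
    o,d=ray(n,uv); return o+d*(z-o[2])/d[2]
def tri(u1,u2,n1="top",n2="scene"):
    (o1,d1),(o2,d2)=ray(n1,u1),ray(n2,u2)
    s=np.linalg.lstsq(np.c_[d1,-d2],o2-o1,rcond=None)[0]; p,q=o1+s[0]*d1,o2+s[1]*d2
    return (p+q)/2,np.linalg.norm(p-q)
def proj(n,p):
    c=vision.calibration(n); f=210/np.tan(np.radians(c["vfov"]/2)); M=np.array(c["camera_from_world"])
    q=M[:3,:3]@np.array(p)+M[:3,3]; return np.round([c["cx"]+f*q[0]/q[2],c["cy"]+f*q[1]/q[2]],1)
E
python3 - <<'E'
from h import *
np.set_printoptions(precision=3,suppress=True)
print("dome top guess",tri((260,277),(210,235)))
print("box corners",[tri(*p) for p in [((368,250),(328,214)),((458,304),(418,312)),]])
print("wheel",onz("top",(250,192),.2))
E
```

```text
dome top guess (array([ 0.36 , -0.133,  0.201]), np.float64(0.004591500173503402))
box corners [(array([ 0.425, -0.371,  0.351]), np.float64(0.017107525095440033)), (array([ 0.315, -0.567,  0.355]), np.float64(0.007197096909034438))]
wheel [ 0.579 -0.103  0.2  ]
```

View pics/crop0.png

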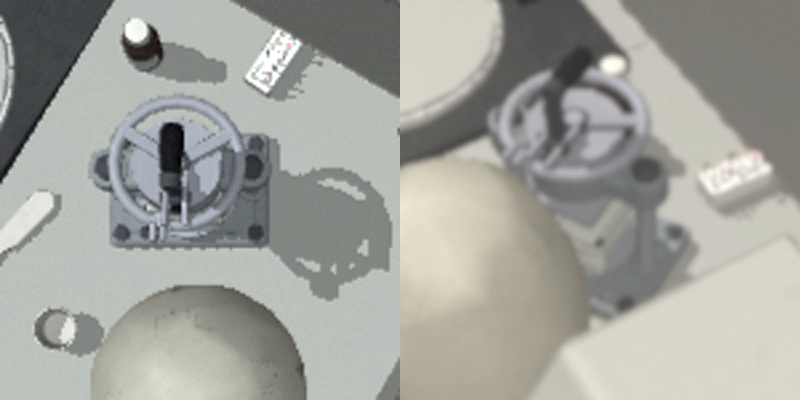

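The press's -x side and the crank hinge face the robot, and the black knob points away at about (250,184) in top. I'll measure the knob and wheel, and check the tall obstacles.

Run:
```python
from h import *
np.set_printoptions(precision=3,suppress=True)
def knob(n,x0,y0,x1,y1,t=45):
    g=cv2.imread(f"pics/{n}0.png").max(2)[y0:y1,x0:x1]
    m=(g<t).astype(np.uint8); k,l,s,c=cv2.connectedComponentsWithStats(m)
    i=1+np.argmax(s[1:,4]); r=cv2.minAreaRect(np.argwhere(l==i)[:,::-1].astype(np.float32))
    print(n,s[i]+np.array([x0,y0,0,0,0]),c[i]+[x0,y0],cv2.boxPoints(r)+[x0,y0]); return c[i]+[x0,y0]
a=knob("top",235,165,265,215); b=knob("scene",235,130,275,180)
print("knob",tri(a,b), onz("top",a,.255))
# base corners on top view z=.018
P=lambda x,y:(185+x*.375,130+y*.375)
for q in[(108,247),(268,247),(268,135)]: print("base",onz("top",P(*q),.018))
print("wheel",onz("top",P(177,160),.2),onz("top",P(177,160),.21))
for z in(.2,.4): print("pot edge",z,[onz("top",q,z) for q in[(188,100),(165,70),(110,162),(188,150)]])
print("wall",onz("top",(260,100),.1),onz("top",(340,160),.1),tri((390,95),(412,93)))
```

```text
top [245 176   9  34 204] [249.24 189.26] [[245. 176.]
 [253. 176.]
 [253. 209.]
 [245. 209.]]
scene [249 138  13  14 111] [254.955 144.27 ] [[246.574 147.311]
 [256.574 135.311]
 [262.967 140.639]
 [252.967 152.639]]
knob (array([ 0.577, -0.11 ,  0.267]), np.float64(0.0076101871035778946)) [ 0.577 -0.106  0.255]
base [ 0.515 -0.016  0.018]
base [ 0.518 -0.197  0.018]
base [ 0.647 -0.195  0.018]
wheel [ 0.585 -0.107  0.2  ] [ 0.583 -0.108  0.21 ]
pot edge 0.2 [array([0.825, 0.068, 0.2  ]), array([0.908, 0.134, 0.2  ]), array([0.653, 0.264, 0.2  ]), array([0.688, 0.062, 0.2  ])]
pot edge 0.4 [array([0.744, 0.018, 0.4  ]), array([0.811, 0.071, 0.4  ]), array([0.605, 0.176, 0.4  ]), array([0.634, 0.013, 0.4  ])]
wall [ 0.87  -0.117  0.1  ] [ 0.694 -0.351  0.1  ] (array([ 0.754, -0.405,  0.402]), np.float64(0.028740215727699817))
```

Run:
```python
from h import *
np.set_printoptions(precision=3,suppress=True)
for q in[(250,50),(247,70),(135,60),(190,82)]:
    print(q,[onz("scene",q,z) for z in(.1,.2,.3,.4)])
for q in[(188,100),(188,130),(125,163),(85,150)]:
    print(q,[onz("top",q,z) for z in(.1,.2,.3,.4)])
for q in[(245,195),(252,182)]: print(tri((251,190),q))
```

```text
(250, 50) [array([1.099, 0.227, 0.1  ]), array([0.972, 0.142, 0.2  ]), array([0.844, 0.058, 0.3  ]), array([ 0.717, -0.026,  0.4  ])]
(247, 70) [array([1.   , 0.178, 0.1  ]), array([0.884, 0.099, 0.2  ]), array([0.767, 0.02 , 0.3  ]), array([ 0.651, -0.059,  0.4  ])]
(135, 60) [array([0.873, 0.532, 0.1  ]), array([0.771, 0.414, 0.2  ]), array([0.668, 0.296, 0.3  ]), array([0.566, 0.178, 0.4  ])]
(190, 82) [array([0.864, 0.304, 0.1  ]), array([0.762, 0.211, 0.2  ]), array([0.661, 0.118, 0.3  ]), array([0.56 , 0.025, 0.4  ])]
(188, 100) [array([0.866, 0.094, 0.1  ]), array([0.825, 0.068, 0.2  ]), array([0.784, 0.043, 0.3  ]), array([0.744, 0.018, 0.4  ])]
(188, 130) [array([0.775, 0.09 , 0.1  ]), array([0.743, 0.065, 0.2  ]), array([0.71, 0.04, 0.3 ]), array([0.677, 0.015, 0.4  ])]
(125, 163) [array([0.674, 0.265, 0.1  ]), array([0.651, 0.225, 0.2  ]), array([0.627, 0.184, 0.3  ]), array([0.603, 0.144, 0.4  ])]
(85, 150) [array([0.71 , 0.382, 0.1  ]), array([0.684, 0.331, 0.2  ]), array([0.657, 0.281, 0.3  ]), array([0.63, 0.23, 0.4 ])]
(array([ 0.598, -0.079,  0.054]), np.float64(0.037145541103345336))
(array([ 0.596, -0.093,  0.113]), np.float64(0.013722937568680246))
```

Call:
carry_out([
  [[0,0,0],[0,0,-40],-1],
  [[0,0,0],[0,0,-40],-1],
  [[0,0,0],[0,0,-40],-1],
])

```text
time_s: 0.4
position: [0.1757, 0.547, 0.3521]
eef_rot: [0.155, 0.988, -0.001, -0.0]
wrist_force: [0.0, 0.5, 0.1]
opening: 1.002
finger_force: 0.0
```

Call:
carry_out([
  [[0,0,-6.3],[0,0,-20],-1],
  [[0,0,-6.3],[0,0,-20],-1],
  [[0,0,-6.3],[0,0,-10],-1],
  [[0,0,0],[-20,-37,0],-1],
  [[0,0,0],[-20,-37,0],-1],
  [[0,0,0],[-20,-37,0],-1],
  [[0,0,0],[-20,-37,0],-1],
  [[0,0,0],[-20,-37,0],-1],
])

```text
time_s: 1.2
position: [0.2797, 0.3627, 0.4009]
eef_rot: [-0.01, 1.0, -0.0, -0.0]
wrist_force: [1.6, -0.1, 0.1]
opening: 1.0
finger_force: 0.0
```

Call:
carry_out([
  [[0,0,0],[-20,-37,0],-1],
  [[0,0,0],[-20,-37,0],-1],
  [[0,0,0],[-20,-37,0],-1],
  [[0,0,0],[-20,-37,0],-1],
  [[0,0,0],[-20,-37,0],-1],
  [[0,0,0],[-20,-37,0],-1],
  [[0,0,0],[-20,-37,0],-1],
  [[0,0,0],[-20,-37,0],-1],
])

```text
time_s: 2.0
position: [0.4453, 0.0698, 0.401]
eef_rot: [-0.009, 1.0, 0.0, -0.0]
wrist_force: [1.0, 0.1, 0.3]
opening: 1.0
finger_force: 0.0
```

Call:
carry_out([
  [[0,0,0],[-23,-35,0],-1],
  [[0,0,0],[-23,-35,0],-1],
  [[0,0,0],[-23,-35,0],-1],
  [[0,0,0],[-23,-35,0],-1],
  [[0,0,0],[-23,-35,0],-1],
  [[0,0,0],[0,0,0],-1],
])

```text
time_s: 2.6
position: [0.5653, -0.1052, 0.3988]
eef_rot: [-0.007, 1.0, -0.0, -0.001]
wrist_force: [0.4, 0.7, -1.0]
opening: 0.995
finger_force: 0.0
```

Run:
```python
from h import *
o=get_obs(); print(o["position"],o["qpos"])
c=vision.calibration("wrist"); M=np.array(c["camera_from_world"]); print("cam",-M[:3,:3].T@M[:3,3],M[:3,:3],c["vfov"])
im=vision.camera("wrist"); cv2.imwrite("pics/w1.png",im[:,:,::-1])
import pickle; pickle.dump(c,open("w1.pkl","wb"))
for p in[(.582,-.106,.255),(.582,-.106,.2)]: print(proj("wrist",p))
```

```text
[ 0.56527926 -0.10517467  0.3987543 ] [-2.03134705e-01  2.70154656e-01  1.22492043e+00 -1.48870779e-03
  1.64895785e+00 -1.78849870e+00]
cam [ 0.48886297 -0.10540349  0.54300772] [[-1.48047605e-02  9.99890293e-01 -4.70108735e-04]
 [ 9.53932208e-01  1.42651864e-02  2.99682912e-01]
 [ 2.99656741e-01  3.98828186e-03 -9.54038747e-01]] 68.16944549303435
[280.2 216.9]
[280.8 202. ]
```

View pics/w1.png

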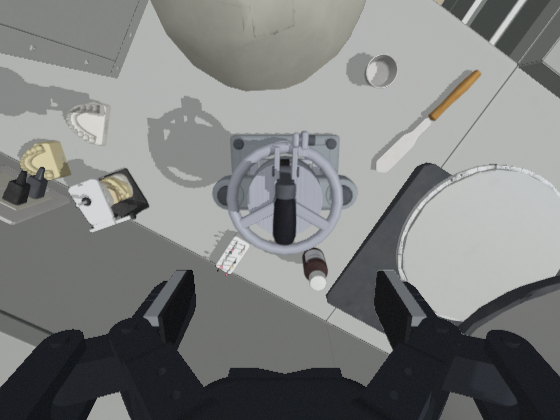

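The wrist view shows the wheel centred at about (285,198) and the knob's end at about (283,245). The dome's edge is at (260,90).

Run:
```python
from h import *
np.set_printoptions(precision=4,suppress=True)
im=cv2.imread("pics/w1.png"); g=im.max(2)
m=(g[150:260,260:310]<40).astype(np.uint8); k,l,s,c=cv2.connectedComponentsWithStats(m); i=1+np.argmax(s[1:,4])
p=np.argwhere(l==i)[:,::-1]+[260,150]
for v in(190,200,210,220,230,240): r=p[p[:,1]==v][:,0]; print(v,r.min(),r.max(),onz("wrist",((r.min()+r.max()+1)/2,v),.255))
print(p[:,1].min(),p[:,1].max(), onz("wrist",(284,p[:,1].max()+1),.255),onz("wrist",(284,p[:,1].max()+1),.25))
for z in(.19,.2,.21): print("wheel",z,onz("wrist",(285,198),z),onz("wrist",(228,198),z)-onz("wrist",(342,198),z))
for q in[(231,136),(338,136)]: print("base",onz("wrist",q,.018))
C=np.array([.36,-.133,.2])
for n,q in[("wrist",(260,90)),("wrist",(160,20)),("wrist",(355,35)),("top",(260,237)),("top",(219,277)),("top",(300,277)),("top",(260,318)),("scene",(210,180)),("scene",(258,235)),("scene",(163,230))]:
    o,d=ray(n,q); print(n,q,np.linalg.norm(np.cross(C-o,d)))
```

```text
Traceback (most recent call last):
ValueError: zero-size array to reduction operation minimum which has no identity
```

Run:
```python
from h import *
from scipy.optimize import least_squares
np.set_printoptions(precision=4,suppress=True)
im=cv2.imread("pics/w1.png"); g=im.max(2)
m=(g[150:260,260:310]<60).astype(np.uint8); k,l,s,c=cv2.connectedComponentsWithStats(m); i=1+np.argmax(s[1:,4])
p=np.argwhere(l==i)[:,::-1]+[260,150]
for v in(190,205,215,225,235): 
    r=p[p[:,1]==v][:,0]
    if len(r): print(v,r.min(),r.max(),onz("wrist",((r.min()+r.max()+1)/2,v),.255))
print(p[:,1].min(),p[:,1].max(), onz("wrist",(284,p[:,1].max()+1),.255),onz("wrist",(284,p[:,1].max()+1),.25))
for z in(.19,.2,.21): print("wheel",z,onz("wrist",(285,198),z),onz("wrist",(228,198),z)-onz("wrist",(342,198),z))
for q in[(231,136),(338,136)]: print("base",onz("wrist",q,.018))
L=[ray(n,q) for n,q in[("wrist",(260,90)),("wrist",(160,20)),("wrist",(355,35)),("top",(260,237)),("top",(219,277)),("top",(300,277)),("top",(260,318)),("scene",(210,180)),("scene",(258,235)),("scene",(163,230))]]
f=lambda a:[np.linalg.norm(np.cross(a[:3]-o,d))-a[3] for o,d in L]
r=least_squares(f,[.36,-.133,.2,.1]); print("dome",r.x,r.fun)
```

```text
205 275 294 [ 0.5699 -0.1016  0.255 ]
215 274 295 [ 0.58   -0.1014  0.255 ]
225 273 295 [ 0.5904 -0.1017  0.255 ]
235 274 294 [ 0.601  -0.1015  0.255 ]
198 244 [ 0.6118 -0.1019  0.255 ] [ 0.6139 -0.1018  0.25  ]
wheel 0.19 [ 0.5798 -0.1012  0.19  ] [ 0.0021 -0.1341  0.    ]
wheel 0.2 [ 0.5772 -0.1013  0.2   ] [ 0.0021 -0.1303  0.    ]
wheel 0.21 [ 0.5746 -0.1014  0.21  ] [ 0.002  -0.1265  0.    ]
base [ 0.5207 -0.1907  0.018 ]
base [ 0.5179 -0.0145  0.018 ]
dome [ 0.3641 -0.1312  0.2167  0.0997] [-0.0002 -0.0041  0.0055 -0.0021 -0.0027  0.0041  0.0015  0.0017 -0.0005
 -0.0033]
```

Call:
carry_out([
  [[0,8.5,0],[0,0,0],-1],
  [[0,8.5,0],[0,0,0],-1],
  [[0,0,0],[-13.3,0.7,29.8],-1],
  [[0,0,0],[-13.3,0.7,29.8],-1],
  [[0,0,0],[-13.3,0.7,29.8],-1],
  [[0,0,0],[0,0,0],-1],
])

```text
time_s: 3.25
position: [0.5734, -0.0974, 0.2999]
eef_rot: [-0.01, 0.988, -0.0, -0.153]
wrist_force: [-0.9, -1.0, -0.2]
opening: 0.998
finger_force: 0.0
```

```bash
cat > st.py <<'E'
import sys
from h import *
o=get_obs(); r=R.from_quat(o["eef_rot"]); np.set_printoptions(precision=4,suppress=True)
print(o["time_s"],"tcp",o["position"],"grasp",o["position"]-.019*r.as_matrix()[:,2],"F",o["wrist_force"],"q",o["qpos"]); print(r.as_matrix())
if len(sys.argv)>3: print("tool mm",1e3*r.inv().apply(np.array(sys.argv[1:4],float)-(o["position"]-.019*r.as_matrix()[:,2])))
E
python3 st.py .591 -.1025 .255
python3 - <<'E'
from h import *
im=vision.camera("wrist"); cv2.imwrite("pics/w2.png",im[:,:,::-1])
print(proj("wrist",(.607,-.1025,.255)),proj("wrist",(.558,-.1025,.255)))
E
```

```text
3.25 tcp [ 0.5734 -0.0974  0.2999] grasp [ 0.5791 -0.0973  0.318 ] F [-0.8524 -1.0045 -0.2148] q [-0.1597  0.4619  1.209  -0.053   1.7725 -1.7541]
[[-0.9532 -0.0205 -0.3015]
 [-0.0203  0.9998 -0.004 ]
 [ 0.3015  0.0023 -0.9535]]
tool mm [-30.2295  -5.5478  56.4922]
[275.3 306.2] [276.8 233.4]
```

View pics/w2.png

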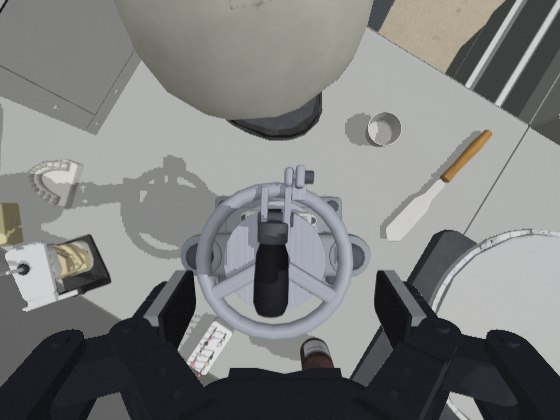

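The knob's axis is at about u=272, with its end near v=316. That puts it about 3 mm further to -y than I predicted, so I'll use y≈-0.105.

Call:
carry_out([
  [[0,0,0],[-15,-4,28],-1],
  [[0,0,0],[-15,-4,28],-1],
  [[0,0,0],[0,0,0],-1],
  [[0,0,0],[0,0,0],1],
  [[0,0,0],[0,0,0],1],
  [[0,0,0],[0,0,0],1],
  [[0,0,0],[0,0,0],1],
  [[0,0,0],[0,0,0],1],
], force=40)

```text
time_s: 4.1
position: [0.5881, -0.1062, 0.2432]
eef_rot: [-0.009, 0.989, -0.001, -0.147]
wrist_force: [0.8, 1.8, 3.2]
opening: 0.245
finger_force: 39.2
```

```bash
python3 st.py .591 -.105 .255
```

```text
4.1 tcp [ 0.5881 -0.1062  0.2432] grasp [ 0.5936 -0.1061  0.2614] F [0.807  1.8088 3.1941] q [-0.1693  0.5036  1.2755 -0.0537  1.6521 -1.7555]
[[-0.9568 -0.0187 -0.2901]
 [-0.0181  0.9998 -0.0047]
 [ 0.2902  0.0008 -0.957 ]]
tool mm [0.6414 1.1095 6.8321]
```

Run:
```python
from h import *
Rm=R.from_quat(get_obs()["eef_rot"])
th=np.radians(np.linspace(0,92,15)); x,z=48.6,59
P=np.c_[x*np.cos(th)-z*np.sin(th),0*th,x*np.sin(th)+z*np.cos(th)]
print(np.round(Rm.inv().apply(np.diff(P,axis=0)),1).tolist())
```

```text
[[8.3, 0.1, -2.9], [8.5, 0.1, -1.9], [8.7, 0.2, -0.9], [8.8, 0.2, 0.1], [8.7, 0.2, 1.1], [8.5, 0.2, 2.0], [8.2, 0.2, 3.0], [7.8, 0.2, 3.9], [7.3, 0.2, 4.8], [6.7, 0.1, 5.6], [6.0, 0.1, 6.3], [5.3, 0.1, 7.0], [4.4, 0.1, 7.6], [3.5, 0.1, 8.0]]
```

Call:
carry_out([
  [[0,0,0],[8.3,0,-2.9],1],
  [[0,0,0],[8.5,0,-1.9],1],
  [[0,0,0],[8.7,0,-0.9],1],
  [[0,0,0],[8.8,0,0.1],1],
  [[0,0,0],[8.7,0,1.1],1],
  [[0,0,0],[8.5,0,2],1],
  [[0,0,0],[8.2,0,3],1],
  [[0,0,0],[0,0,0],1],
], force=45)

```text
time_s: 4.9
position: [0.5314, -0.1058, 0.2598]
eef_rot: [-0.01, 0.989, 0.001, -0.145]
wrist_force: [4.0, 6.3, 2.7]
opening: 0.241
finger_force: 45.0
```

```bash
python3 st.py
python3 - <<'E'
from h import *
im=vision.camera("wrist"); cv2.imwrite("pics/w3.png",im[:,:,::-1])
E
```

```text
4.9 tcp [ 0.5314 -0.1058  0.2598] grasp [ 0.5368 -0.1058  0.278 ] F [3.9722 6.3418 2.7401] q [-0.1856  0.4019  1.4005 -0.0548  1.6255 -1.7711]
[[-0.9576 -0.019  -0.2874]
 [-0.0194  0.9998 -0.0017]
 [ 0.2873  0.0039 -0.9578]]
```

View pics/w3.png

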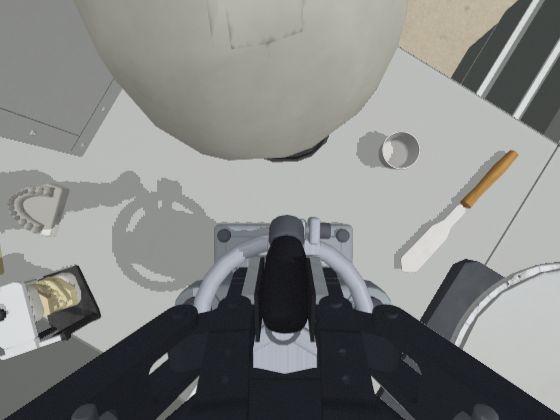

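The crank is about halfway out, still gripped, and the dome is clear. Continuing the arc.

Call:
carry_out([
  [[0,0,0],[7.8,0.7,3.9],1],
  [[0,0,0],[7.3,0.7,4.8],1],
  [[0,0,0],[6.7,0.2,5.6],1],
  [[0,0,0],[6,0.1,6.3],1],
  [[0,0,0],[5.3,0.1,7],1],
  [[0,0,0],[0,0,0],1],
])

```text
time_s: 5.55
position: [0.4912, -0.1057, 0.2441]
eef_rot: [-0.01, 0.989, -0.001, -0.145]
wrist_force: [0.2, 4.0, 6.7]
opening: 0.245
finger_force: 46.5
```

```bash
python3 st.py .486 -.105 .248
```

```text
5.55 tcp [ 0.4912 -0.1057  0.2441] grasp [ 0.4967 -0.1056  0.2623] F [0.1916 4.0426 6.6583] q [-0.1967  0.3471  1.5251 -0.0601  1.5553 -1.7773]
[[-0.9575 -0.0191 -0.2879]
 [-0.0188  0.9998 -0.0039]
 [ 0.2879  0.0017 -0.9577]]
tool mm [ 6.1126  0.7854 16.7902]
```

Call:
carry_out([
  [[0,0,0],[4,0,6],1],
  [[0,0,0],[2.5,0,7],1],
  [[0,0,0],[0,0,4],1],
  [[0,0,0],[0,0,0],1],
])

```text
time_s: 5.95
position: [0.4771, -0.1058, 0.23]
eef_rot: [-0.009, 0.989, -0.0, -0.15]
wrist_force: [-7.2, 5.3, 11.1]
opening: 0.244
finger_force: 47.2
```

```bash
python3 st.py .486 -.105 .248
python3 - <<'E'
from h import *
a=vision.camera("wrist")[130:430,180:400,::-1]; b=vision.camera("top")[130:280,185:335,::-1]
f=lambda i,w:cv2.resize(i,(w,400))
cv2.imwrite("pics/c4.png",np.hstack([f(a,300),f(b,400)]))
E
```

```text
5.95 tcp [ 0.4771 -0.1058  0.23  ] grasp [ 0.4827 -0.1058  0.2482] F [-7.1919  5.3466 11.0639] q [-0.2011  0.3389  1.576  -0.0627  1.5213 -1.7786]
[[-0.9549 -0.0188 -0.2964]
 [-0.0186  0.9998 -0.0034]
 [ 0.2964  0.0022 -0.9551]]
tool mm [-3.2312  0.7044 -0.8294]
```

View pics/c4.png

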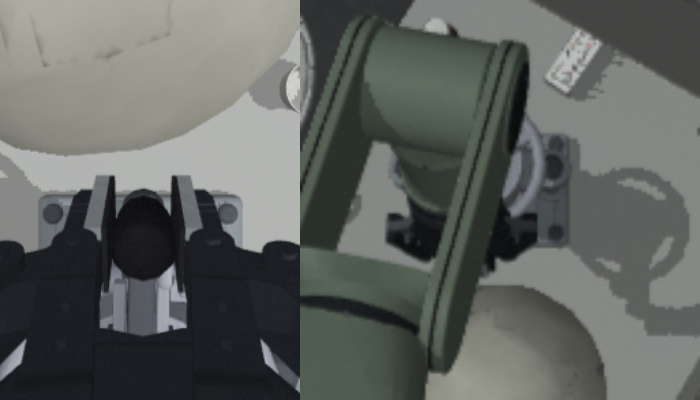

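The knob's end face is nearly facing up at (145,235) in the left crop, but I can't confirm the latch yet. Pressing down further.

Call:
carry_out([
  [[0,0,0],[-2,0,3.5],1],
  [[0,0,0],[-1.5,0,3],1],
  [[0,0,0],[0,0,0],1],
])

```text
time_s: 6.35
position: [0.4762, -0.1063, 0.2279]
eef_rot: [-0.009, 0.988, -0.001, -0.152]
wrist_force: [-14.7, 3.8, 38.7]
opening: 0.244
finger_force: 49.7
```

```bash
python3 st.py .486 -.105 .248
```

```text
6.35 tcp [ 0.4762 -0.1063  0.2279] grasp [ 0.4819 -0.1062  0.2461] F [-14.7399   3.751   38.7338] q [-0.2008  0.3409  1.5794 -0.0652  1.5191 -1.7771]
[[-0.9538 -0.0186 -0.2998]
 [-0.0178  0.9998 -0.0054]
 [ 0.2999  0.0002 -0.954 ]]
tool mm [-3.3353  1.1586 -3.0857]
```

Stiff contact at 39 N suggests the crank is fully out. I'll open and check that it holds.

Call:
carry_out([
  [[0,0,0],[1,0,-4],1],
  [[0,0,0],[0,0,0],0],
  [[0,0,0],[0,0,0],0],
  [[0,0,0],[0,0,0],0],
  [[0,0,0],[8,0,-26],0],
  [[0,0,0],[8,0,-26],0],
  [[0,0,0],[0,0,0],0],
])

```text
time_s: 7.05
position: [0.4828, -0.1074, 0.2815]
eef_rot: [-0.009, 0.989, -0.002, -0.145]
wrist_force: [-0.2, 0.0, 0.6]
opening: 0.498
finger_force: 0.0
```

```bash
python3 st.py .486 -.105 .248
python3 - <<'E'
from h import *
for p in[(.486,-.105,.258),(.486,-.105,.209)]: print(proj("wrist",p))
cv2.imwrite("pics/w5.png",vision.camera("wrist")[:,:,::-1])
E
```

```text
7.05 tcp [ 0.4828 -0.1074  0.2815] grasp [ 0.4882 -0.1072  0.2997] F [-0.1886  0.0233  0.5775] q [-0.2009  0.3134  1.4806 -0.0641  1.6316 -1.7854]
[[-0.9578 -0.0191 -0.2869]
 [-0.0179  0.9998 -0.0069]
 [ 0.2869 -0.0014 -0.9579]]
tool mm [-12.7633   2.3503  50.1283]
[287.1 268.7]
[286.6 256. ]
```

View pics/w5.png

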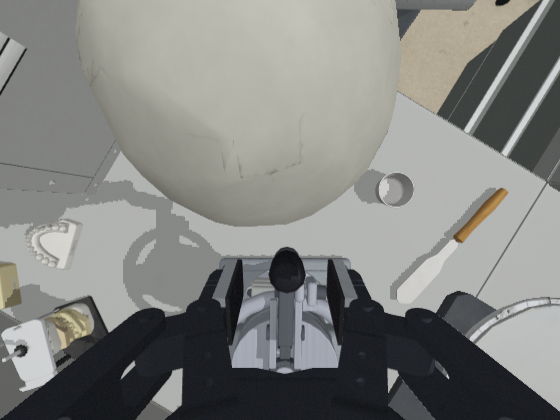

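The crank is holding out on its own, with the knob at (287,269) exactly where the fully-out pose projects. That puts the axis at (0.581, -0.105). Regripping to wind.

Call:
carry_out([
  [[0,0,0],[-6,1,26],0],
  [[0,0,0],[-6,1,26],0],
  [[0,0,0],[0,0,0],0],
  [[0,0,0],[0,0,0],1],
  [[0,0,0],[0,0,0],1],
  [[0,0,0],[0,0,0],1],
  [[0,0,0],[0,0,0],1],
], force=25)

```text
time_s: 7.8
position: [0.4779, -0.1054, 0.2263]
eef_rot: [-0.009, 0.989, -0.002, -0.147]
wrist_force: [-0.0, -2.6, -1.6]
opening: 0.252
finger_force: 24.6
```

```bash
python3 st.py .486 -.105 .246
cat > arc.py <<'E'
import sys
from h import *
# remaining circle steps from commanded angle a0 to a1 (deg, clockwise from -x side), n rows, using present orientation
a0,a1,n=float(sys.argv[1]),float(sys.argv[2]),int(sys.argv[3])
o=get_obs(); Rm=R.from_quat(o["eef_rot"]); g=o["position"]-.019*Rm.as_matrix()[:,2]
d=(g-[.581,-.105,.246])*1e3
print("angle",np.degrees(np.arctan2(d[1],-d[0])),"r",np.hypot(d[0],d[1]),"z",g[2],"F",o["wrist_force"].round(1),"op",round(o["opening"]*85,1))
a=np.radians(np.linspace(a0,a1,n+1)); P=95*np.c_[-np.cos(a),np.sin(a),0*a]
print(np.round(Rm.inv().apply(np.diff(P,axis=0)),1).tolist())
tg=a[-1]; print("Ftan on wheel",-(o["wrist_force"]@[np.sin(a[0]),np.cos(a[0]),0]))
E
python3 arc.py 0 90 8
```

```text
7.8 tcp [ 0.4779 -0.1054  0.2263] grasp [ 0.4834 -0.1052  0.2445] F [-0.0288 -2.5794 -1.5628] q [-0.1991  0.3391  1.5839 -0.0638  1.5068 -1.7755]
[[-0.9567 -0.0191 -0.2905]
 [-0.018   0.9998 -0.0063]
 [ 0.2906 -0.0008 -0.9568]]
tool mm [-2.0112  0.1845 -2.1898]
angle -0.13765245210661264 r 97.55708014297095 z 0.24448934514168397 F [-0.  -2.6 -1.6] op 21.4
[[-2.1, 18.5, -0.6], [-5.5, 17.7, -1.7], [-8.7, 16.3, -2.7], [-11.6, 14.2, -3.5], [-14.0, 11.5, -4.3], [-15.9, 8.5, -4.8], [-17.1, 5.1, -5.2], [-17.8, 1.5, -5.4]]
Ftan on wheel 2.5794168743947847
```

Call:
carry_out([
  [[0,0,0],[-2.1,18.5,-0.6],1],
  [[0,0,0],[-5.5,17.7,-1.7],1],
  [[0,0,0],[-8.7,16.3,-2.7],1],
  [[0,0,0],[-11.6,14.2,-3.5],1],
  [[0,0,0],[0,0,0],1],
])

```text
time_s: 8.3
position: [0.5064, -0.0374, 0.2259]
eef_rot: [-0.01, 0.989, -0.002, -0.147]
wrist_force: [3.4, -0.8, -1.3]
opening: 0.25
finger_force: 26.6
```

```bash
python3 arc.py 45 135 8
```

```text
angle 44.432610957088045 r 96.76685947475728 z 0.24405146985172985 F [ 3.4 -0.8 -1.3] op 21.2
[[-14.0, 11.5, -4.3], [-15.9, 8.5, -4.8], [-17.1, 5.1, -5.2], [-17.8, 1.5, -5.4], [-17.7, -2.2, -5.4], [-16.9, -5.8, -5.1], [-15.5, -9.1, -4.7], [-13.5, -12.1, -4.1]]
Ftan on wheel -1.8207763922702405
```

Tracking is excellent.

Call:
carry_out([
  [[0,0,0],[-14,11.5,-4.3],1],
  [[0,0,0],[-15.9,8.5,-4.8],1],
  [[0,0,0],[-17.1,5.1,-5.2],1],
  [[0,0,0],[-17.8,1.5,-5.4],1],
  [[0,0,0],[-17.7,-2.2,-5.4],1],
  [[0,0,0],[-16.9,-5.8,-5.1],1],
  [[0,0,0],[-15.5,-9.1,-4.7],1],
  [[0,0,0],[-13.5,-12.1,-4.1],1],
])

```text
time_s: 9.1
position: [0.6403, -0.0321, 0.2271]
eef_rot: [-0.011, 0.989, 0.005, -0.147]
wrist_force: [3.0, 17.0, 5.5]
opening: 0.248
finger_force: 26.8
```

```bash
python3 arc.py 135 225 8
```

```text
angle 131.68494878148624 r 97.47884723325693 z 0.24531740894081622 F [ 3.  17.   5.5] op 21.0
[[-11.0, -14.6, -3.5], [-8.0, -16.6, -2.7], [-4.8, -17.9, -1.7], [-1.3, -18.6, -0.7], [2.2, -18.5, 0.4], [5.6, -17.7, 1.4], [8.8, -16.2, 2.4], [11.6, -14.2, 3.3]]
Ftan on wheel 9.856606509694423
```

Call:
carry_out([
  [[0,0,0],[-11,-14.6,-3.5],1],
  [[0,0,0],[-8,-16.6,-2.7],1],
  [[0,0,0],[-4.8,-17.9,-1.7],1],
  [[0,0,0],[-1.3,-18.6,-0.7],1],
  [[0,0,0],[0,0,0],1],
])

```text
time_s: 9.6
position: [0.671, -0.1055, 0.2277]
eef_rot: [-0.009, 0.99, -0.0, -0.142]
wrist_force: [9.5, -0.3, 2.7]
opening: 0.25
finger_force: 26.4
```

```bash
python3 arc.py 180 270 8
```

```text
angle -179.7447522721984 r 95.37287088719873 z 0.24596310967633309 F [ 9.5 -0.3  2.7] op 21.3
[[2.1, -18.5, 0.6], [5.5, -17.7, 1.6], [8.7, -16.3, 2.5], [11.6, -14.2, 3.4], [14.0, -11.5, 4.1], [15.9, -8.5, 4.6], [17.2, -5.1, 5.0], [17.8, -1.5, 5.2]]
Ftan on wheel -0.32877079624165606
```

Call:
carry_out([
  [[0,0,0],[2.1,-18.5,0.6],1],
  [[0,0,0],[5.5,-17.7,1.6],1],
  [[0,0,0],[8.7,-16.3,2.5],1],
  [[0,0,0],[11.6,-14.2,3.4],1],
  [[0,0,0],[14,-11.5,4.1],1],
  [[0,0,0],[15.9,-8.5,4.6],1],
  [[0,0,0],[0,0,0],1],
])

```text
time_s: 10.3
position: [0.6071, -0.1916, 0.2271]
eef_rot: [-0.009, 0.989, 0.001, -0.148]
wrist_force: [-1.8, 3.7, -3.8]
opening: 0.25
finger_force: 25.4
```

```bash
python3 arc.py 247.5 337.5 16
```

```text
angle -110.09524164023102 r 92.22197005453629 z 0.2452521101571221 F [-1.8  3.7 -3.8] op 21.2
[[8.4, -3.0, 2.6], [8.7, -2.1, 2.7], [8.8, -1.2, 2.7], [8.9, -0.3, 2.7], [8.9, 0.6, 2.7], [8.8, 1.5, 2.7], [8.6, 2.4, 2.7], [8.3, 3.3, 2.6], [8.0, 4.1, 2.5], [7.6, 4.9, 2.3], [7.1, 5.7, 2.2], [6.5, 6.4, 2.0], [5.9, 7.0, 1.8], [5.2, 7.6, 1.6], [4.4, 8.1, 1.4], [3.7, 8.5, 1.2]]
Ftan on wheel -0.2860383652401124
```

Call:
carry_out([
  [[0,0,0],[8.4,-3,2.6],1],
  [[0,0,0],[8.7,-2.1,2.7],1],
  [[0,0,0],[8.8,-1.2,2.7],1],
  [[0,0,0],[8.9,-0.3,2.7],1],
  [[0,0,0],[0,0,0],1],
])

```text
time_s: 10.8
position: [0.5735, -0.1993, 0.2273]
eef_rot: [-0.01, 0.989, -0.0, -0.145]
wrist_force: [4.0, 2.5, -3.3]
opening: 0.244
finger_force: 25.3
```

```bash
python3 arc.py 270 360 16
```

```text
angle -88.76187976487836 r 94.2682087486286 z 0.2455273965359765 F [ 4.   2.5 -3.3] op 20.7
[[8.9, 0.6, 2.7], [8.8, 1.5, 2.6], [8.6, 2.4, 2.6], [8.3, 3.3, 2.5], [8.0, 4.1, 2.4], [7.6, 4.9, 2.3], [7.1, 5.7, 2.1], [6.5, 6.4, 2.0], [5.9, 7.0, 1.8], [5.2, 7.6, 1.6], [4.4, 8.1, 1.3], [3.7, 8.5, 1.1], [2.8, 8.8, 0.9], [2.0, 9.1, 0.6], [1.1, 9.2, 0.4], [0.3, 9.3, 0.1]]
Ftan on wheel 4.000234665594692
```

Call:
carry_out([
  [[0,0,0],[8.9,0.6,2.7],1],
  [[0,0,0],[8.8,1.5,2.6],1],
  [[0,0,0],[8.6,2.4,2.6],1],
  [[0,0,0],[8.3,3.3,2.5],1],
  [[0,0,0],[0,0,0],1],
])

```text
time_s: 11.3
position: [0.5346, -0.1951, 0.2294]
eef_rot: [-0.009, 0.989, -0.004, -0.148]
wrist_force: [-2.9, -2.0, 1.3]
opening: 0.051
finger_force: 1.4
```

```bash
python3 arc.py 292.5 382.5 16
```

```text
angle -65.58126820055894 r 98.77915072722958 z 0.24752601869949187 F [-2.9 -2.   1.3] op 4.4
[[8.0, 4.1, 2.4], [7.6, 4.9, 2.3], [7.1, 5.7, 2.1], [6.5, 6.4, 2.0], [5.9, 7.0, 1.8], [5.2, 7.6, 1.6], [4.4, 8.1, 1.3], [3.7, 8.5, 1.1], [2.9, 8.8, 0.8], [2.0, 9.1, 0.6], [1.2, 9.2, 0.3], [0.3, 9.3, 0.0], [-0.6, 9.3, -0.2], [-1.5, 9.2, -0.5], [-2.3, 9.0, -0.8], [-3.1, 8.7, -1.0]]
Ftan on wheel -1.9444603709845922
```

Run:
```python
from h import *
for a in(270,280,290):
    t=np.radians(a); print(a,proj("wrist",(.581-.095*np.cos(t),-.105+.095*np.sin(t),.258)))
cv2.imwrite("pics/w6.png",vision.camera("wrist")[:,:,::-1])
```

```text
270 [268.9 392.3]
280 [273. 354.]
290 [283.7 316.9]
```

View pics/w6.png

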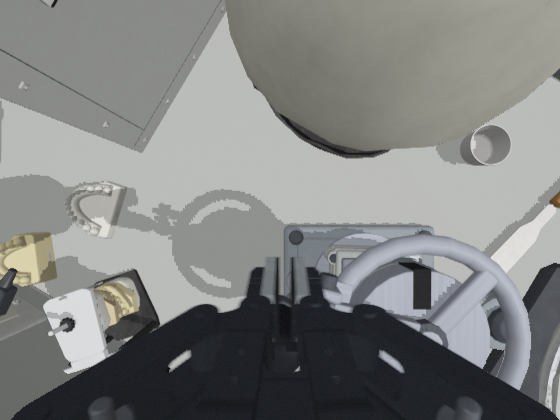

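The fingers slipped past the knob while pushing in the friction direction; the knob is hidden behind them at about (285,330). I'll lift, straighten the tool and turn it a quarter turn so the pads push squarely along the circle.

Call:
carry_out([
  [[0,0,0],[10,0,-33],1],
  [[0,0,0],[10,0,-33],1],
  [[0,-8.5,0],[0,0,0],-1],
  [[0,-8.5,0],[0,0,0],-1],
  [[0,0,8.2],[0,0,0],-1],
  [[0,0,8.2],[0,0,0],-1],
  [[0,0,8.2],[0,0,0],-1],
  [[0,0,8.2],[0,0,0],-1],
])

```text
time_s: 12.15
position: [0.5363, -0.193, 0.297]
eef_rot: [0.276, 0.961, 0.0, 0.001]
wrist_force: [0.3, -0.8, 0.3]
opening: 0.992
finger_force: 0.0
```

Call:
carry_out([
  [[0,0,8.2],[0,0,0],-1],
  [[0,0,8.2],[0,0,0],-1],
  [[0,0,8.2],[0,0,0],-1],
  [[0,0,8.2],[0,0,0],-1],
  [[0,0,8.2],[0,0,0],-1],
  [[0,0,8.2],[0,0,0],-1],
  [[0,0,8.2],[0,0,0],-1],
  [[0,0,0],[0,0,0],-1],
])

```text
time_s: 12.95
position: [0.5364, -0.193, 0.2967]
eef_rot: [0.701, 0.713, 0.0, 0.0]
wrist_force: [-0.3, -0.5, -0.4]
opening: 1.001
finger_force: 0.0
```

```bash
python3 st.py .569 -.199 .243
python3 - <<'E'
from h import *
for a in(270,280,290):
    t=np.radians(a); print(a,proj("wrist",(.581-.095*np.cos(t),-.105+.095*np.sin(t),.258)))
im=vision.camera("wrist")[:,:,::-1]; cv2.imwrite("pics/w7.png",im)
m=(im.max(2)<60).astype(np.uint8); m[380:]=0; k,l,s,c=cv2.connectedComponentsWithStats(m)
for i in range(1,k):
    if 100<s[i,4]<5000: print(s[i],c[i])
E
```

```text
12.95 tcp [ 0.5364 -0.193   0.2967] grasp [ 0.5364 -0.193   0.3157] F [-0.2567 -0.5089 -0.3791] q [-0.3658  0.2786  1.4595  0.0004  1.4029 -0.382 ]
[[-0.0162  0.9999  0.0008]
 [ 0.9999  0.0162  0.0001]
 [ 0.0001  0.0008 -1.    ]]
tool mm [-6.5367 32.4464 72.7252]
270 [352.3 254.7]
280 [326.9 252.3]
290 [302.2 245.7]
[466   0  64  39 304] [494.05921053  18.11513158]
[441  39  47  42 713] [463.28751753  64.56802244]
[167  59  44 104 895] [196.6849162  105.32625698]
[289  95  34  16 482] [305.49792531 102.46887967]
[ 307  218   37   44 1224] [324.45506536 239.83986928]
[311 273  55  41 504] [347.49007937 287.17460317]
[403 281  22  19 137] [413.52554745 290.79562044]
[ 220  368  131   12 1192] [284.89345638 374.27516779]
```

The knob is now at about 280° of wind, with its blob at (324,240). Regripping squarely.

Call:
carry_out([
  [[0,0,0],[-5.5,28,0],-1],
  [[0,0,0],[0,0,25],-1],
  [[0,0,0],[0,0,25],-1],
  [[0,0,0],[0,0,20],-1],
  [[0,0,0],[0,0,0],1],
  [[0,0,0],[0,0,0],1],
  [[0,0,0],[0,0,0],1],
  [[0,0,0],[0,0,0],1],
], force=40)

```text
time_s: 13.8
position: [0.5651, -0.1983, 0.2278]
eef_rot: [0.701, 0.713, 0.001, 0.001]
wrist_force: [0.0, -0.4, 0.5]
opening: 0.33
finger_force: 0.0
```

```bash
python3 arc.py 280 325 8
```

```text
angle -80.31226845847833 r 94.63732603775104 z 0.24679122439345536 F [ 0.  -0.4  0.5] op 28.1
[[2.2, -9.1, -0.0], [3.1, -8.8, -0.0], [3.9, -8.5, -0.0], [4.7, -8.0, -0.0], [5.5, -7.5, -0.0], [6.2, -6.9, -0.0], [6.9, -6.3, -0.0], [7.5, -5.6, -0.0]]
Ftan on wheel 0.07893663537863162
```

Call:
carry_out([
  [[0,0,0],[0,0,0],1],
  [[0,0,0],[0,0,0],1],
  [[0,0,0],[1,-4.5,0],1],
  [[0,0,0],[1.2,-4.5,0],1],
  [[0,0,0],[0,0,0],1],
])

```text
time_s: 14.3
position: [0.5586, -0.1972, 0.2278]
eef_rot: [0.702, 0.712, 0.002, 0.004]
wrist_force: [8.0, -3.4, 2.8]
opening: 0.249
finger_force: 39.2
```

```bash
python3 arc.py 285.6 325 7
```

```text
angle -76.23227191095371 r 94.86040390678572 z 0.24681708932773966 F [ 8.  -3.4  2.8] op 21.2
[[3.1, -8.8, -0.1], [3.9, -8.5, -0.1], [4.7, -8.0, -0.1], [5.5, -7.5, -0.1], [6.2, -7.0, -0.1], [6.9, -6.3, -0.1], [7.4, -5.6, -0.1]]
Ftan on wheel 8.636614645183334
```

Call:
carry_out([
  [[0,0,5.6],[3.1,-8.8,0],1],
  [[0,0,5.6],[3.1,-8.8,0],1],
  [[0,0,0],[0,0,0],1],
])

```text
time_s: 14.6
position: [0.54, -0.1902, 0.2277]
eef_rot: [0.769, 0.639, 0.002, 0.003]
wrist_force: [4.0, -3.4, 2.2]
opening: 0.245
finger_force: 39.1
```

```bash
python3 arc.py 296.8 330.4 6
```

```text
angle -64.22587940691842 r 94.50615843349048 z 0.24665035411321554 F [ 4.  -3.4  2.2] op 20.9
[[3.0, -8.8, -0.1], [3.9, -8.4, -0.1], [4.7, -8.0, -0.1], [5.4, -7.5, -0.1], [6.2, -7.0, -0.1], [6.8, -6.3, -0.1]]
Ftan on wheel 5.128158414736824
```

Call:
carry_out([
  [[0,-2.5,5.6],[2.2,-8.8,0],1],
  [[0,-2.5,5.6],[2.2,-8.8,0],1],
  [[0,-2.5,5.6],[2.2,-8.8,0],1],
  [[0,0,0],[0,0,0],1],
])

```text
time_s: 15.0
position: [0.5158, -0.1756, 0.2276]
eef_rot: [0.852, 0.52, -0.049, 0.044]
wrist_force: [1.2, -2.5, 5.7]
opening: 0.245
finger_force: 41.9
```

```bash
cat >> arc.py <<'E'
t=np.degrees(np.arctan2(d[1],-d[0])); a=np.radians([t,t+(a1-a0)/n]); P=95*np.c_[-np.cos(a),np.sin(a),0*a]
P1=np.r_[P[1]-P[0]]; P1[:2]+= (95-np.hypot(d[0],d[1]))*np.array([-np.cos(a[0]),np.sin(a[0])])*.5
print("step",Rm.inv().apply(P1).round(1),"turn",(Rm.inv().apply([0,0,-(a1-a0)/n])).round(2),"q",o["qpos"].round(2))
F=o["wrist_force"]; print("wheel N",-(F@[np.sin(a[0]),np.cos(a[0]),0]).round(1), "radial",(F@[-np.cos(a[0]),np.sin(a[0]),0]).round(1))
E
python3 arc.py 313.6 319.2 1
```

```text
angle -46.58504387209628 r 93.83648765983068 z 0.24640495861284442 F [ 1.2 -2.5  5.7] op 20.8
[[3.0, -8.8, -0.6]]
Ftan on wheel 2.5910384574307903
step [ 2.4 -8.9 -0.5] turn [ 0.72 -0.14  5.55] q [-0.27  0.28  1.64 -0.14  1.23  0.25]
wheel N 2.6 radial 1.0
```

Call:
carry_out([
  [[0.7,-2.5,5.6],[2.2,-8.9,-0.5],1],
  [[0.9,-2.5,5.5],[2.2,-8.9,-0.5],1],
  [[1,-2.5,5.5],[2.2,-8.9,-0.6],1],
  [[0,0,0],[0,0,0],1],
])

```text
time_s: 15.4
position: [0.4967, -0.1558, 0.2271]
eef_rot: [0.913, 0.387, -0.11, 0.065]
wrist_force: [0.1, -3.0, 6.4]
opening: 0.247
finger_force: 43.0
```

```bash
python3 arc.py 330.4 336 1
```

```text
angle -29.97261170518165 r 93.94891568636862 z 0.24545211534036634 F [ 0.1 -3.   6.4] op 21.0
[[2.9, -8.8, -1.1]]
Ftan on wheel 2.6094471350224393
step [ 2.4 -8.9 -0.9] turn [ 1.41 -0.19  5.42] q [-0.19  0.29  1.64 -0.24  1.33  0.65]
wheel N 2.6 radial 1.4
```

Call:
carry_out([
  [[1.4,-0.2,5.4],[2.5,-8.9,-0.9],1],
  [[1.4,-0.2,5.4],[2.7,-8.9,-0.9],1],
  [[1.4,-0.2,5.4],[2.8,-8.9,-0.9],1],
  [[0,0,0],[0,0,0],1],
])

```text
time_s: 15.8
position: [0.486, -0.1299, 0.2267]
eef_rot: [0.96, 0.249, -0.118, 0.047]
wrist_force: [1.5, -0.1, 6.2]
opening: 0.248
finger_force: 42.8
```

```bash
python3 arc.py 347.2 352.8 1
```

```text
angle -13.609342309982031 r 93.76623373808852 z 0.24509874985894164 F [ 1.5 -0.1  6.2] op 21.0
[[2.9, -8.8, -1.0]]
Ftan on wheel 0.40073790768896955
step [ 2.2 -9.  -0.9] turn [ 1.4  -0.18  5.42] q [-0.17  0.3   1.63 -0.18  1.39  0.94]
wheel N 0.4 radial -1.5
```

Call:
carry_out([
  [[1.4,-0.2,5.4],[2.4,-8.9,-0.9],1],
  [[1.4,-0.2,5.4],[2.4,-8.9,-0.9],1],
  [[1.4,-0.2,5.4],[2.6,-8.9,-0.9],1],
  [[1.4,-0.2,5.4],[2.6,-8.9,-0.9],1],
  [[0,0,0],[0,0,0],1],
])

```text
time_s: 16.3
position: [0.4834, -0.0945, 0.2266]
eef_rot: [0.99, 0.059, -0.125, 0.025]
wrist_force: [1.2, -5.6, 5.1]
opening: 0.251
finger_force: 43.7
```

```bash
python3 arc.py 369.6 375.2 1
```

```text
angle 7.170775726523356 r 93.68378668794014 z 0.24494195971659846 F [ 1.2 -5.6  5.1] op 21.3
[[2.9, -8.7, -1.1]]
Ftan on wheel 5.349701941066051
step [ 1.9 -9.  -0.8] turn [ 1.4  -0.19  5.42] q [-0.15  0.32  1.61 -0.1   1.45  1.32]
wheel N 5.4 radial -1.9
```

Call:
carry_out([
  [[1.4,-0.2,5.4],[2.4,-8.9,-0.9],1],
  [[1.4,-0.2,5.4],[2.4,-8.9,-0.9],1],
  [[1.4,-0.2,5.4],[2.6,-8.9,-0.9],1],
  [[0,0,0],[0,0,0],1],
])

```text
time_s: 16.7
position: [0.4896, -0.0692, 0.2264]
eef_rot: [0.988, -0.086, -0.129, 0.008]
wrist_force: [1.0, -10.0, 5.8]
opening: 0.246
finger_force: 44.6
```

```bash
python3 arc.py 386.4 392 1
```

```text
angle 22.408441143751414 r 93.57402122394225 z 0.24474090778538937 F [  1.  -10.    5.8] op 20.9
[[2.9, -8.7, -1.1]]
Ftan on wheel 8.551183122422888
step [ 1.6 -9.1 -0.8] turn [ 1.42 -0.21  5.41] q [-0.14  0.33  1.59 -0.03  1.48  1.61]
wheel N 8.9 radial -4.8
```

Call:
carry_out([
  [[1.4,-0.2,5.4],[2.2,-8.9,-0.9],1],
  [[1.4,-0.2,5.4],[2.2,-8.9,-0.9],1],
  [[0,0,0],[0,0,0],1],
])

```text
time_s: 17.0
position: [0.4973, -0.054, 0.2262]
eef_rot: [0.975, -0.182, -0.129, -0.003]
wrist_force: [-1.3, -12.8, 5.3]
opening: 0.245
finger_force: 45.1
```

```bash
python3 arc.py 397.6 403 1
```

```text
angle 32.356147260409685 r 93.47355879532195 z 0.24460763254595655 F [ -1.3 -12.8   5.3] op 20.9
[[2.8, -8.4, -1.1]]
Ftan on wheel 10.958511995839235
step [ 1.3 -8.8 -0.7] turn [ 1.37 -0.22  5.22] q [-0.14  0.34  1.57  0.02  1.49  1.79]
wheel N 11.5 radial -5.8
```

Call:
carry_out([
  [[1.4,-0.2,5.4],[2.6,-8.9,-0.9],1],
  [[1.4,-0.2,5.4],[2.6,-8.9,-0.9],1],
  [[0,0,0],[0,0,0],1],
])

```text
time_s: 17.3
position: [0.5073, -0.0403, 0.2261]
eef_rot: [0.952, -0.276, -0.13, -0.015]
wrist_force: [-6.9, -13.7, 8.1]
opening: 0.248
finger_force: 45.8
```

```bash
python3 arc.py 408.8 414 1
```

```text
angle 42.245230305191726 r 93.42702291144792 z 0.24447804134578932 F [ -6.9 -13.7   8.1] op 21.1
[[2.7, -8.1, -1.1]]
Ftan on wheel 14.184565888499751
step [ 1.  -8.5 -0.7] turn [ 1.33 -0.23  5.02] q [-0.14  0.35  1.56  0.06  1.49  1.98]
wheel N 14.7 radial -4.1
```

Call:
carry_out([
  [[1.4,-0.2,5.4],[2.4,-8.9,-0.9],1],
  [[1.4,-0.2,5.4],[2.4,-8.9,-0.9],1],
  [[0,0,0],[0,0,0],1],
])

```text
time_s: 17.6
position: [0.5193, -0.0286, 0.226]
eef_rot: [0.921, -0.367, -0.13, -0.026]
wrist_force: [-13.8, -15.3, 9.0]
opening: 0.247
finger_force: 46.6
```

```bash
python3 arc.py 420 425 1
```

```text
angle 52.03765711223816 r 93.40388368368987 z 0.24433625798263486 F [-13.8 -15.3   9. ] op 21.0
[[2.6, -7.8, -1.1]]
Ftan on wheel 19.58768335893437
step [ 0.7 -8.2 -0.6] turn [ 1.29 -0.24  4.82] q [-0.14  0.36  1.55  0.11  1.48  2.16]
wheel N 20.3 radial -3.5
```

Call:
carry_out([
  [[1.3,-0.2,4.8],[2,-8.4,-0.8],1],
  [[0,0,0],[0,0,0],1],
  [[0,0,0],[0,0,0],1],
])

```text
time_s: 17.9
position: [0.5254, -0.024, 0.2259]
eef_rot: [0.904, -0.406, -0.13, -0.031]
wrist_force: [-15.5, -14.1, 10.0]
opening: 0.248
finger_force: 46.8
```

```bash
python3 arc.py 425 430 1
```

```text
angle 56.47734506221568 r 93.44942409039844 z 0.24426986728894043 F [-15.5 -14.1  10. ] op 21.1
[[2.6, -7.8, -1.1]]
Ftan on wheel 19.993747947933525
step [ 0.7 -8.2 -0.6] turn [ 1.3  -0.25  4.82] q [-0.15  0.36  1.54  0.13  1.47  2.24]
wheel N 20.7 radial -3.2
```

Call:
carry_out([
  [[0,0,0],[0,0,0],0.2],
  [[0,0,0],[0,0,0],0.2],
  [[0,0,0],[0,0,0],0.2],
])

```text
time_s: 18.2
position: [0.5253, -0.0243, 0.2249]
eef_rot: [0.904, -0.406, -0.13, -0.03]
wrist_force: [-14.8, -15.2, 5.8]
opening: 0.402
finger_force: 10.3
```

```bash
python3 arc.py 425 430 1
python3 - <<'E'
from h import *
im=vision.camera("wrist")[:,:,::-1]; cv2.imwrite("pics/w8.png",im)
for a in(50,56,62):
    t=np.radians(a); print(a,proj("wrist",(.581-.095*np.cos(t),-.105+.095*np.sin(t),.258)))
m=(im.max(2)<60).astype(np.uint8); m[380:]=0; k,l,s,c=cv2.connectedComponentsWithStats(m)
for i in range(1,k):
    if 100<s[i,4]<5000: print(s[i],c[i])
E
```

```text
angle 56.35820739197633 r 93.26943475914338 z 0.2432400484127232 F [-14.8 -15.2   5.8] op 34.2
[[2.6, -7.8, -1.1]]
Ftan on wheel 19.85212178721133
step [ 0.6 -8.3 -0.6] turn [ 1.3  -0.26  4.82] q [-0.15  0.37  1.54  0.13  1.47  2.24]
wheel N 20.7 radial -4.4
50 [312.8 320.1]
56 [289.7 319.8]
62 [266.4 317.9]
[  37    0  133  202 1587] [102.86200378  99.6836799 ]
[ 334   69   46   53 1204] [354.70431894  95.9858804 ]
[431  92 104  19 399] [472.34586466  98.6641604 ]
[ 417  158   86  120 3263] [450.12442538 205.73889059]
[ 275  236   58  101 4179] [300.60469012 284.85379277]
```

View pics/w8.png

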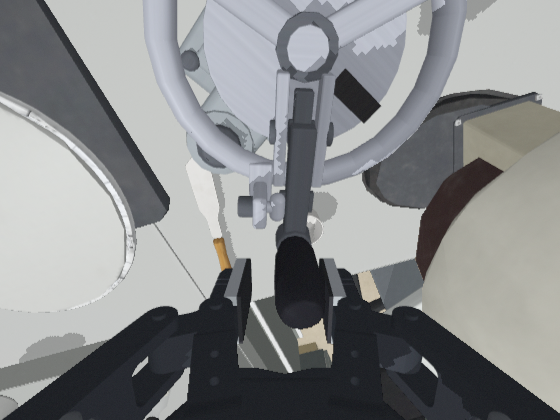

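The knob is out, with its top at (298,305) and the trailing (right) pad beside it. I'll push on with the pads loose to separate gripping drag from the hard stop.

Call:
carry_out([
  [[0,0,0],[0.8,-4,-0.4],0.2],
  [[0,0,0],[0.8,-4,-0.4],0.2],
  [[0,0,0],[0,0,0],0.2],
])

```text
time_s: 18.55
position: [0.5293, -0.0205, 0.2248]
eef_rot: [0.904, -0.406, -0.134, -0.028]
wrist_force: [-21.2, -15.6, 8.2]
opening: 0.402
finger_force: 13.5
```

```bash
python3 arc.py 430 435 1
```

```text
angle 59.73951946282263 r 94.30002610705083 z 0.24309132805894973 F [-21.2 -15.6   8.2] op 34.2
[[3.2, -7.5, -1.3]]
Ftan on wheel 25.263823455491575
step [ 1.5 -8.1 -0.9] turn [ 1.32 -0.29  4.81] q [-0.14  0.38  1.53  0.13  1.48  2.25]
wheel N 26.2 radial -2.8
```

```bash
cat > knob.py <<'E'
from h import *
im=vision.camera("wrist")[:,:,::-1]
m=(im.max(2)<60).astype(np.uint8); m[345:]=0; k,l,s,c=cv2.connectedComponentsWithStats(m)
i=min([j for j in range(1,k) if s[j,4]>1500],key=lambda j:np.hypot(*(c[j]-[300,285]))); p=np.argwhere(l==i)
print(s[i])
for v0 in(290,305,315):
    u=p[p[:,0]==v0][:,1]; q=onz("wrist",((u.min()+u.max()+1)/2,v0),.256); d=q-[.581,-.105,0]; print(v0,u.min(),u.max(),"knob ang",np.degrees(np.arctan2(d[1],-d[0])),np.hypot(d[0],d[1]))
E
python3 knob.py
```

```text
[ 275  235   58  102 4174]
290 276 331 knob ang 57.52451212362223 0.07958357666796081
305 276 328 knob ang 56.76631848954574 0.08842196746679411
315 280 328 knob ang 55.528733793965536 0.09462726674910206
```

The knob moved with the tool, so this isn't pad slip. I'll back off to see whether the wheel springs back (an elastic stop) or stays.

Call:
carry_out([
  [[0,0,0],[0,6,0.5],-0.3],
  [[0,0,0],[0,6,0.5],-0.3],
  [[0,0,0],[0,3,0.3],-0.3],
  [[0,0,0],[0,0,0],-0.3],
])

```text
time_s: 19.0
position: [0.5225, -0.0306, 0.2229]
eef_rot: [0.904, -0.406, -0.128, -0.03]
wrist_force: [-9.2, -16.2, -2.1]
opening: 0.649
finger_force: 8.8
```

```bash
python3 arc.py 416 421 1; python3 knob.py
```

```text
angle 52.6219407722767 r 89.80477632239885 z 0.24120707170605138 F [ -9.2 -16.2  -2.1] op 55.1
[[1.4, -8.1, -0.8]]
Ftan on wheel 16.670574728500977
step [-1.6 -8.4 -0. ] turn [ 1.28 -0.25  4.83] q [-0.16  0.36  1.55  0.13  1.46  2.23]
wheel N 17.1 radial -7.3
[ 296  242  193  103 8719]
290 297 381 knob ang 38.26812767766794 0.0756165468653891
305 299 395 knob ang 36.50409577310111 0.08520383170149558
315 301 451 knob ang 29.514532154978802 0.09545123128504543
```

The wheel pushed back elastically as I backed off. Continuing back until contact ends, to see where the wheel rests.

Call:
carry_out([
  [[0,0,0],[0,6,0.5],-0.3],
  [[0,0,0],[0,6,0.5],-0.3],
  [[0,0,0],[0,0,0],-0.3],
])

```text
time_s: 19.35
position: [0.5149, -0.0384, 0.2226]
eef_rot: [0.904, -0.406, -0.126, -0.031]
wrist_force: [-5.7, -16.2, -2.0]
opening: 0.648
finger_force: 7.6
```

```bash
python3 arc.py 416 421 1; python3 knob.py
```

```text
angle 45.60978774957415 r 88.98306594139042 z 0.24097161443128728 F [ -5.7 -16.2  -2. ] op 55.1
[[1.4, -8.1, -0.7]]
Ftan on wheel 13.802227899457451
step [-3.  -8.2  0.4] turn [ 1.27 -0.23  4.83] q [-0.17  0.35  1.57  0.12  1.45  2.21]
wheel N 15.4 radial -7.6
[ 297  240  192  105 8793]
290 297 381 knob ang 30.151699162787157 0.07738268078803406
305 299 394 knob ang 29.46191825811995 0.08706243637811499
315 301 451 knob ang 23.335764238738722 0.09848116587451052
```

The force retraces the same curve backwards. So the wheel is past a compliant hard stop near one turn, and I was pressing into it. I'll grip again and ease back until only friction remains.

Call:
carry_out([
  [[-1.3,0.2,-4.8],[-1,5,0],1],
  [[-1.3,0.2,-4.8],[-1,5,0],1],
  [[-1.3,0.2,-4.8],[-1,5,0],1],
  [[0,0,0],[0,0,0],1],
  [[0,0,0],[0,0,0],1],
], force=40)

```text
time_s: 19.9
position: [0.5013, -0.0475, 0.2266]
eef_rot: [0.949, -0.286, -0.131, -0.013]
wrist_force: [-11.8, -17.9, 11.0]
opening: 0.247
finger_force: 39.1
```

```bash
python3 arc.py 416 411 1
```

```text
angle 36.52131365488068 r 93.39358819318105 z 0.24492911553732077 F [-11.8 -17.9  11. ] op 21.0
[[-2.7, 7.8, 1.1]]
Ftan on wheel 19.853257091284732
step [-0.8  8.2  0.6] turn [-1.28  0.25 -4.83] q [-0.16  0.34  1.57  0.06  1.49  1.99]
wheel N 21.5 radial -1.2
```

Call:
carry_out([
  [[-1.3,0.2,-4.8],[-1.5,8.2,0.8],1],
  [[-1.3,0.2,-4.8],[-1.5,8.2,0.8],1],
  [[0,0,0],[0,0,0],1],
  [[0,0,0],[0,0,0],1],
])

```text
time_s: 20.3
position: [0.4931, -0.0606, 0.2264]
eef_rot: [0.971, -0.202, -0.129, -0.002]
wrist_force: [-4.5, -19.0, 8.5]
opening: 0.255
finger_force: 39.3
```

```bash
cat >> arc.py <<'E'
T=o["wrist_torque"]; rr=o["position"]-[.581,-.105,0]; print("T",T.round(2),"Mz about axis",(np.cross(rr,F)+T)[2].round(2), "rxF",np.cross(rr,F)[2].round(2))
E
python3 arc.py 416 411 1
```

```text
angle 27.559598827548626 r 93.79250743943659 z 0.24480485853732564 F [ -4.5 -19.    8.5] op 21.7
[[-4.0, 7.1, 1.4]]
Ftan on wheel 14.30971889396745
step [-0.7  8.2  0.6] turn [-1.26  0.25 -4.83] q [-0.16  0.33  1.58  0.02  1.48  1.82]
wheel N 18.9 radial -4.8
T [-2.54  0.72  0.67] Mz about axis 2.54 rxF 1.87
```

Call:
carry_out([
  [[-1.3,0.2,-4.8],[-1.5,8.2,0.8],1],
  [[-1.3,0.2,-4.8],[-1.5,8.2,0.8],1],
  [[0,0,0],[0,0,0],1],
  [[0,0,0],[0,0,0],1],
])

```text
time_s: 20.7
position: [0.4871, -0.0743, 0.2264]
eef_rot: [0.985, -0.117, -0.126, 0.01]
wrist_force: [2.9, -16.8, 5.0]
opening: 0.249
finger_force: 39.3
```

```bash
python3 arc.py 416 411 1
```

```text
angle 18.873962290839902 r 94.1686294592302 z 0.24474755748373306 F [  2.9 -16.8   5. ] op 21.1
[[-5.1, 6.3, 1.6]]
Ftan on wheel 6.980675994861824
step [-0.7  8.2  0.6] turn [-1.23  0.24 -4.84] q [-0.16  0.33  1.6  -0.03  1.47  1.66]
wheel N 15.0 radial -8.2
T [-2.34 -0.32  0.58] Mz about axis 2.07 rxF 1.49
```

Call:
carry_out([
  [[-1.2,0.2,-4.8],[0,8.2,0.8],1],
  [[-1.2,0.2,-4.8],[0,8.2,0.8],1],
  [[0,0,0],[0,0,0],1],
  [[0,0,0],[0,0,0],1],
])

```text
time_s: 21.1
position: [0.4834, -0.0894, 0.2263]
eef_rot: [0.991, -0.032, -0.126, 0.019]
wrist_force: [2.4, -13.7, 10.1]
opening: 0.25
finger_force: 39.1
```

```bash
python3 arc.py 416 411 1
```

```text
angle 9.889156370465612 r 94.26739772429606 z 0.24471946824665336 F [  2.4 -13.7  10.1] op 21.2
[[-6.1, 5.3, 1.8]]
Ftan on wheel 5.680360758647012
step [-0.8  8.2  0.6] turn [-1.24  0.23 -4.84] q [-0.16  0.32  1.6  -0.07  1.46  1.49]
wheel N 13.0 radial -4.7
T [-1.84 -0.    0.38] Mz about axis 1.67 rxF 1.3
```

Call:
carry_out([
  [[0,0,0],[0,4,0.4],0.6],
  [[0,0,0],[0,4,0.4],0.2],
  [[0,0,0],[0,0,0],0.2],
])

```text
time_s: 21.4
position: [0.4819, -0.0945, 0.224]
eef_rot: [0.991, -0.032, -0.128, 0.016]
wrist_force: [1.1, -5.6, 3.6]
opening: 0.405
finger_force: 3.2
```

```bash
python3 arc.py 416 411 1; python3 knob.py
```

```text
angle 6.590581701355346 r 94.88013024249774 z 0.24241665969609721 F [ 1.1 -5.6  3.6] op 34.4
[[-6.1, 5.3, 1.8]]
Ftan on wheel 2.1905286034731932
step [-0.1  8.3  0.4] turn [-1.26  0.2  -4.83] q [-0.17  0.32  1.61 -0.07  1.46  1.48]
wheel N 5.4 radial -1.8
T [-1.05 -0.24  0.3 ] Mz about axis 0.84 rxF 0.54
[  103   233   364   112 16481]
290 119 356 knob ang 21.041328785541584 0.08231316747339679
305 138 369 knob ang 15.745602738057855 0.0893909153423538
315 107 426 knob ang 11.881372280657155 0.09473736818705517
```

Call:
carry_out([
  [[0,0,0],[0,5,0.4],0.2],
  [[0,0,0],[0,0,0],0.2],
])

```text
time_s: 21.65
position: [0.4811, -0.0988, 0.2232]
eef_rot: [0.991, -0.032, -0.129, 0.015]
wrist_force: [1.1, -5.6, 2.8]
opening: 0.399
finger_force: 2.8
```

```bash
python3 arc.py 416 411 1
python3 - <<'E'
from h import *
im=vision.camera("wrist")[:,:,::-1]; cv2.imwrite("pics/w9.png",im); g=im.max(2)
for v in(280,300,320): print(v,"".join("#" if x<60 else "." for x in g[v,200:400:4]))
for a in(-10,0,10):
    t=np.radians(a); print(a,proj("wrist",(.581-.095*np.cos(t),-.105+.095*np.sin(t),.258)),proj("wrist",(.581-.095*np.cos(t),-.105+.095*np.sin(t),.225)))
E
```

```text
angle 3.9644236561582837 r 95.2757688317485 z 0.2415450336756781 F [ 1.1 -5.6  2.8] op 33.9
[[-6.1, 5.3, 1.8]]
Ftan on wheel 2.180833665301826
step [0.5 8.3 0.2] turn [-1.27  0.19 -4.83] q [-0.18  0.32  1.61 -0.07  1.46  1.47]
wheel N 5.5 radial -1.5
T [-0.78 -0.3   0.29] Mz about axis 0.83 rxF 0.55
280 .....###...######..##############...###...........
300 ..######..###......###############.######.........
320 ############.........#########.###################
-10 [343.3 315.3] [330.4 262. ]
0 [303.6 320.4] [297.8 266.4]
10 [263.8 320.9] [265.1 266.6]
```

Call:
carry_out([
  [[0,0,0],[0,6,0.4],0.2],
  [[0,0,0],[0,6,0.4],0.2],
  [[0,0,0],[0,0,0],0.2],
])

```text
time_s: 22.0
position: [0.4796, -0.1103, 0.2224]
eef_rot: [0.991, -0.032, -0.129, 0.014]
wrist_force: [0.1, -3.1, 0.1]
opening: 0.404
finger_force: 1.7
```

```bash
cat > kn.py <<'E'
from h import *
im=vision.camera("wrist")[:,:,::-1]; g=im.max(2)
for v in(300,310,320): print(v,"".join("#" if x<60 else "." for x in g[v,200:400:4]))
for a in(-20,-10,0,10,20):
    t=np.radians(a); print(a,proj("wrist",(.581-.095*np.cos(t),-.105+.095*np.sin(t),.258)))
E
python3 arc.py 416 411 1; python3 kn.py
```

```text
angle -2.9176149679545453 r 96.6673567152598 z 0.24080545855972246 F [ 0.1 -3.1  0.1] op 34.3
[[-6.1, 5.3, 1.8]]
Ftan on wheel 1.6130105847197145
step [ 2.1  8.1 -0.3] turn [-1.28  0.18 -4.83] q [-0.2   0.33  1.61 -0.07  1.46  1.45]
wheel N 3.1 radial 0.0
T [-0.39 -0.18  0.13] Mz about axis 0.45 rxF 0.32
300 ..######..###......###############.######.........
310 #############......########################......#
320 ############.........#########.###################
-20 [355.3 306.7]
-10 [315.7 316.5]
0 [275.8 321.5]
10 [235.5 322. ]
20 [194.3 317.8]
```

Call:
carry_out([
  [[0,0,0],[0.5,6,0.4],0.2],
  [[0,0,0],[0.5,3,0],0.2],
  [[0,0,0],[0,0,0],0.2],
  [[0,0,0],[0,0,0],0.2],
])

```text
time_s: 22.45
position: [0.4803, -0.1185, 0.2225]
eef_rot: [0.991, -0.032, -0.129, 0.014]
wrist_force: [-0.3, -0.4, -0.6]
opening: 0.397
finger_force: 0.0
```

```bash
python3 arc.py 416 411 1; python3 kn.py
```

```text
angle -7.811647929917389 r 96.74978338848919 z 0.240870448966884 F [-0.3 -0.4 -0.6] op 33.8
[[-6.1, 5.3, 1.8]]
Ftan on wheel 0.4160268413714199
step [ 2.8  7.9 -0.5] turn [-1.27  0.18 -4.83] q [-0.22  0.33  1.6  -0.07  1.46  1.43]
wheel N 0.3 radial 0.3
T [ 0.03 -0.1  -0.01] Mz about axis 0.02 rxF 0.03
300 ..######..###..#############..####.######.........
310 #############..#############...############......#
320 ############.....#########.....###################
-20 [334.8 309.1]
-10 [295.7 318.8]
0 [256.1 323.8]
10 [215.7 324.2]
20 [174.3 320. ]
```

The wheel now rests free at about 352° of wind. I'll push again with loose pads in small steps for a clean torque curve.

Call:
carry_out([
  [[0,0,0],[-0.5,-6,-0.4],0.2],
  [[0,0,0],[0,-6,-0.4],0.2],
  [[0,0,0],[0,0,0],0.2],
  [[0,0,0],[0,0,0],0.2],
])

```text
time_s: 22.9
position: [0.4797, -0.1077, 0.2232]
eef_rot: [0.991, -0.032, -0.13, 0.016]
wrist_force: [-2.4, -5.0, 1.0]
opening: 0.398
finger_force: 2.8
```

```bash
python3 arc.py 416 411 1; python3 kn.py | sed -n '3p;5,7p'
```

```text
angle -1.3547498606944683 r 96.39701699438437 z 0.24155596682817287 F [-2.4 -5.   1. ] op 33.8
[[-6.1, 5.3, 1.8]]
Ftan on wheel 4.750492610052896
step [ 1.8  8.2 -0.1] turn [-1.28  0.2  -4.83] q [-0.2   0.33  1.6  -0.07  1.46  1.45]
wheel N 4.9 radial 2.5
T [-0.76  0.3   0.11] Mz about axis 0.6 rxF 0.5
320 ############.........#########.###################
-10 [321.9 314.7]
0 [282.2 319.8]
10 [242.1 320.4]
```

Call:
carry_out([
  [[0,0,0],[0,-6,-0.4],0.2],
  [[0,0,0],[0,0,0],0.2],
  [[0,0,0],[0,0,0],0.2],
])

```text
time_s: 23.25
position: [0.4791, -0.1024, 0.2234]
eef_rot: [0.991, -0.032, -0.131, 0.016]
wrist_force: [-5.6, -7.4, 1.5]
opening: 0.398
finger_force: 3.9
```

```bash
python3 arc.py 416 411 1; python3 kn.py | sed -n '3p;5,7p'
```

```text
angle 1.784201076231436 r 96.97297518418505 z 0.24177072877697325 F [-5.6 -7.4  1.5] op 33.8
[[-6.1, 5.3, 1.9]]
Ftan on wheel 8.774560404140214
step [ 1.6  8.2 -0.1] turn [-1.3   0.2  -4.82] q [-0.19  0.32  1.61 -0.07  1.47  1.46]
wheel N 7.6 radial 5.4
T [-1.07  0.63  0.16] Mz about axis 0.93 rxF 0.77
320 ############.........########..###################
-10 [334.8 312.6]
0 [295.  317.7]
10 [254.9 318.3]
```

Torque climbs at once past 0.9 N·m, above the springs' 0.6 N·m maximum, so the wheel is on its hard stop. Easing off, opening and lifting clear.

Call:
carry_out([
  [[0,0,0],[0,6,0.4],0.2],
  [[0,0,0],[0,6,0.4],0.2],
  [[0,0,0],[0.5,6,0.4],0.2],
  [[0,0,0],[0,0,0],0],
  [[0,0,0],[0,0,0],0],
  [[0,0,0],[0,0,0],0],
])

```text
time_s: 23.9
position: [0.4804, -0.1185, 0.2225]
eef_rot: [0.991, -0.032, -0.129, 0.014]
wrist_force: [-1.1, -0.3, 0.9]
opening: 0.5
finger_force: 0.0
```

```bash
python3 arc.py 416 411 1; python3 kn.py | sed -n '1,7p'; python3 st.py | tail -3
python3 - <<'E'
from h import *
r=R.from_quat(get_obs()["eef_rot"]); print("up30 tool",r.inv().apply([0,0,30]))
E
```

```text
angle -7.828971565080957 r 96.58711696738659 z 0.24088544188859065 F [-1.1 -0.3  0.9] op 42.5
[[-6.1, 5.3, 1.8]]
Ftan on wheel 1.122118501902133
step [ 2.7  7.9 -0.4] turn [-1.27  0.18 -4.83] q [-0.22  0.33  1.6  -0.07  1.46  1.43]
wheel N 0.2 radial 1.2
T [-0.04 -0.15  0.  ] Mz about axis 0.02 rxF 0.02
300 ####...####.....#############...####...#####......
310 ##########......############.....#############....
320 ##########........#########.......################
-20 [334.8 309.3]
-10 [295.7 319. ]
0 [256.1 323.9]
10 [215.7 324.4]
[[ 0.9648 -0.0591 -0.2563]
 [-0.0662 -0.9976 -0.0193]
 [-0.2545  0.0356 -0.9664]]
up30 tool [ -7.63571013   1.06805222 -28.99232994]
```

Call:
carry_out([
  [[0,0,0],[-7.6,1.1,-29],0],
  [[0,0,0],[-7.6,1.1,-29],0],
  [[0,0,0],[-7.6,1.1,-29],0],
  [[0,0,0],[-7.6,1.1,-29],0],
  [[0,0,0],[0,0,0],0],
])

```text
time_s: 24.45
position: [0.4819, -0.1189, 0.3465]
eef_rot: [0.992, -0.032, -0.125, 0.015]
wrist_force: [0.7, 0.1, 0.5]
opening: 0.503
finger_force: 0.0
```

```bash
python3 st.py
python3 - <<'E'
from h import *
im=vision.camera("wrist")[:,:,::-1]; g=im.max(2)
for a in(-15,-8,0):
    t=np.radians(a); print(a,proj("wrist",(.581-.095*np.cos(t),-.105+.095*np.sin(t),.258)),proj("wrist",(.581-.095*np.cos(t),-.105+.095*np.sin(t),.209)))
m=(g<60).astype(np.uint8); m[370:]=0; k,l,s,c=cv2.connectedComponentsWithStats(m)
for i in range(1,k):
    if 150<s[i,4]<5000: print(s[i],c[i].round())
E
```

```text
24.45 tcp [ 0.4819 -0.1189  0.3465] grasp [ 0.4866 -0.1185  0.3649] F [0.7487 0.0945 0.4651] q [-0.2175  0.2701  1.3744 -0.0755  1.7375  1.4138]
[[ 0.9668 -0.0593 -0.2484]
 [-0.0666 -0.9975 -0.0213]
 [-0.2465  0.0372 -0.9684]]
-15 [295.3 182.2] [291.6 157. ]
-8 [280.2 186. ] [278.8 160.3]
0 [262.6 188.3] [263.9 162.4]
[ 72   0  22  61 538] [84. 29.]
[ 249  141  105   49 1440] [289. 166.]
[237 143  33  41 323] [251. 156.]
[164 247  21  29 256] [176. 261.]
```

```bash
python3 -c "
from bench import job; print(job.job_done())"
```

```text
the job is handed in; nothing more can be done
None
```

I handed the job in at about 24.5 s. The crank is out and holding by itself, and the wheel is wound about 352° clockwise, where resistance climbed past 0.9 N·m (springs alone 0.6). I read that as the hard stop, though I overshot it by up to about 65° and it sprang back; I did not see the plate, measure the squeeze, or re-check the loose items at the end. The gripper is open and clear.

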